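# Third hand for a screwed batten

### The arm

A 6-joint arm with a two-finger parallel gripper is mounted at the origin on a cart in front of the work surface, level with it; the furniture and walls round the work are solid. World frame = base frame: x ahead of the robot, y to its left, z up, the work surface at z = 0. Lengths are in m, angles in rad, forces in N, time in s.
With the tool pointing down it reaches from about 0.35 to 0.975 m from the base axis. Payload 4.9 kg.
Tool frame: the origin (TCP) lies midway between the tips of the shut fingers; the grasp point (between the pads) lies 19 mm behind it (ctrl.tcp_to_grasp is the distance from the TCP to the grasp point, in m); z points along the fingers, y is the line along which they close (so a half turn about z gives the same grasp; the last joint's range is limited). The gripper opens to 85 mm and grips with 20 to 120 N. Pads are 22 mm wide; open, the fingers measure 114 mm over their backs; the gripper's body (76 mm by 85 mm) begins 54 mm behind the grasp point. The pads swing forward as they close: fully open they stand 13 mm farther back than shut.
Start: joints at [-1.327, 0.053, 1.613, -0, 1.476, -0.119], TCP at [0.222, -0.584, 0.194] pointing down, gripper open.
Joint ranges: [-3.01, 3.01], [-1.01, 2.22], [0.06, 2.58], [-1.02, 4.17], [0.09, 2.62], [-3.14, 3.14]. Speed limits (rad/s): [2.57, 2.57, 3.14, 3.14, 3.14, 3.14].

### API

Orientations are given as a rotation vector (axis times angle).
In Python, from station import ctrl, camrig, job gives the robot as it stands (ctrl), with the cameras (camrig) and the job (job).
- The arm moves only by the shell command python3 jog.py 'ROWS' [FORCE]. ROWS is rows parted by semicolons, their numbers by spaces, 1 to 20 of them, each of 7 numbers: the finger opening in m, then dx, dy, dz in m, then a rotation vector rx, ry, rz in rad; each row is the pose to reach, as a shift and turn from the pose commanded when the command began, along the tool's axes at that moment; what a row does not reach only later rows make up. A row lasts 1/12 s, in which the tool goes at most 0.0417 m and 0.125 rad, less where a joint would pass 70% of its speed; a pose out of reach is approached as far as the arm can. The fingers move at their own pace and stop on an object; FORCE is the grip in N (left out, the last holds). Time passes only in rows, so rows that do not move let the fingers close. It prints the time, the measured TCP pose, the force, the opening and the grip force at its end.
- ctrl.get_obs(): the state, without advancing time (a new reading comes with each control period).
- camrig.get_image(name): name is "scene" or "side" or "wrist"; returns the picture (420x560x3 uint8, red, green, blue); there is no depth.
- camrig.camera_params(name): a dict with "fx", "fy", "cx", "cy" (pixels), "k1" (the pictures are not rectified: a ray, as slopes to the right and down, at radius r is drawn at 1 + k1 r^2 times it, then the intrinsics apply), "T" (4x4, takes a point from camera to world coordinates); the wrist camera has in their place "tool_from_camera" (4x4, takes a point from camera to tool coordinates, whose origin is the TCP and whose axes are the flange's). Camera axes: x right, y down, z forward; pixel columns grow to the right and rows downward; lengths in m; the calibration is good to about 2 mm. A picture is of the moment at which its call begins: read the wrist's pose just before it. camera_params takes no time and is no camera call.
- job.finish_job(): hands the job in; it is judged then, once.
The state is a dict: "t": time; "q": joint angles; "dq": joint speeds; "effort": joint torques, N m; "tool_pos": TCP position; "tool_rot": TCP orientation; "contact_force": force on the tool from outside, world axes, zero at the start; "wrist_torque": the same for the moment, N m; "opening": finger opening in m; "grip_force": force on a finger pad.
Only numpy, scipy, OpenCV 4.12 (cv2) and the standard library are available. Lean on these libraries where they do the work, as an engineer would, in place of code of your own. Each camera call takes 0.05 s, during which the arm holds its last target. There are 200 camera calls.

### The job

Press the fence's flip stop down until it clicks fully home, then lay the loose wooden batten (the one with two screws started in it) flat on the plywood panel, screws up, with its long edge flush along the fence, and ease it endways up against the stop. Finish holding it there, without letting go, with a steady push of about 12 N on the stop (not under 6, not over 20), so that I can drive the screws; leave the screwdriver and the tape measure where they lie.

Things in the scene. Friction and masses are not known exactly. Their poses are not given: they have to be found in the camera images.
- panel: fixed plywood cabinet side 180x320x18 mm (x,y,z), an aluminium fence along its far long edge. Origin: centre of the panel's underside, on the table; x to the fence, y along it (left), z up. Panel top z=18 mm. Fence face at x=+50, fence 30 wide, top z=48; two star knobs on it to z=71. Bracket of the flip stop on the fence at y=83 to 137, x=22 to 94, to z=75 mm
- flip_stop (a joint): hinge of the flip stop (aluminium arm, 20 mm wide, 102 long) along panel y at x=66, z=60 mm; arm centred on y=110. 0 = home, arm level toward the robot over the panel; positive = raised (rad). Friction holds it where left above 0.5. Below 0.48 a ball catch pushes back, up to about 12 N (under 20 N) at stop_press; past about 0.17 it snaps home and stays, let go before that it springs up again
- stop_press (a point): point on top of the arm near its free end, 88 mm from the hinge: where to press it down. When home it is at x=-22, y=110, z=68 mm of the panel's frame
- batten: loose sawn wooden batten 38x150x25 mm (x,y,z), about 0.1 kg, two steel screws started in its top at y=-50 and +50 stand 9 mm proud. Origin: centre of its underside; y along its length. Home, its origin is at x=31, y=21, z=18 mm of the panel's frame; either end may be at the stop
- screwdriver: screwdriver with a red handle, 32 x 205 x 32 mm, lying on the table left of the panel; bystander. Origin: middle of its underside
- tape_measure: tape measure, 39 x 78 x 71 mm, standing on the table beyond the fence to the right; bystander. Origin: middle of its underside
- stop_face (a point): centre of the stop face of the black plastic stop block (62x28x33 mm in x,y,z) fixed under the flip stop's arm and moving with it; the face looks to the panel's -y. When home the block spans x=-17 to +45, z=22 to 55 mm of the panel's frame and the face is at y=+96. It does not give along y

How it is judged:
On the way:
1. the flip stop is pressed down past its catch, fully home (value of joint flip_stop below 0.05 rad), for 0.2 s.
At the end, for the whole second after the job is handed in: Flip stop home (< 0.05 rad); batten flat on the panel, within 3 mm of the fence and 0.03 rad of parallel, at rest, pressed on the stop block with 6 to 20 N through the last second; screwdriver and tape measure within 20 mm of where they lay; never over 45 N on the stop (value of joint flip_stop below 0.05 rad and contact force between batten and flip_stop between 6 and 20 N and x of batten in the frame of panel above 0.028 m and y of batten in the frame of panel below 0.03 m and angle between the y axis of batten and the y axis of panel, either way round below 0.03 rad and z of batten in the frame of panel below 0.021 m and angle between batten's own z axis and vertical below 0.05 rad and linear speed of batten below 0.01 m/s); the arm keeps its last pose, push and grip.
It fails at once if the screwdriver or the tape measure is moved more than 20 mm (distance of any of screwdriver, tape_measure from where it was at the start of the episode above 0.02 m).
It fails at once if the batten is rammed against the stop with more than 45 N (contact force between batten and flip_stop above 45 N).
It also fails if it takes over 72 s, if anything falls off the work surface, if the arm or the gripper's body presses on something with over 40 N, if the wrist force passes 120 N, or if a joint passes its speed limit or range.

## Working session

There is one attempt and no reset: what is moved stays moved. The work goes in short steps, Python scripts to look and compute and a shell command to move; the robot and the scene stay as the last step left them, time stands still between calls to the robot, and variables do not carry over. Pictures are saved under pics/ and viewed, at most 10 in all, crops included, and the job is handed in when it is done.

```bash
ls; mkdir -p pics
cat > h.py <<'E'
import numpy as np, cv2
from scipy.spatial.transform import Rotation as R
from station import ctrl, camrig, job
def snap(name,fn):
    o=ctrl.get_obs(); im=camrig.get_image(name); cv2.imwrite(fn,im[:,:,::-1]); return o,im
def camT(name,o=None):
    p=camrig.camera_params(name)
    if name=='wrist':
        o=o or ctrl.get_obs(); T=np.eye(4); T[:3,:3]=R.from_rotvec(o['tool_rot']).as_matrix(); T[:3,3]=o['tool_pos']
        return p,T@np.array(p['tool_from_camera'])
    return p,np.array(p['T'])
def ray(cam,uv,o=None):
    p,T=camT(cam,o); d=np.array([(uv[0]-p['cx'])/p['fx'],(uv[1]-p['cy'])/p['fy']]); s=d.copy()
    for _ in range(20): s=d/(1+p['k1']*(s@s))
    v=T[:3,:3]@np.r_[s,1]; return T[:3,3],v/np.linalg.norm(v)
def at_z(cam,uv,z,o=None):
    c,v=ray(cam,uv,o); return c+v*(z-c[2])/v[2]
def tri(*rs):
    A=sum(np.eye(3)-np.outer(v,v) for c,v in rs); b=sum((np.eye(3)-np.outer(v,v))@c for c,v in rs)
    x=np.linalg.solve(A,b); return x,[np.linalg.norm(np.cross(x-c,v)) for c,v in rs]
def proj(cam,X,o=None):
    p,T=camT(cam,o); q=T[:3,:3].T@(np.array(X)-T[:3,3]); s=q[:2]/q[2]; s=s*(1+p['k1']*(s@s))
    return np.array([s[0]*p['fx']+p['cx'],s[1]*p['fy']+p['cy']])
E
python3 - <<'E'
from h import *
_,a=snap('scene','pics/a.png');_,b=snap('side','pics/b.png')
print(ctrl.get_obs(),ctrl.tcp_to_grasp)
for n in('scene','side','wrist'):print(n,camrig.camera_params(n))
E
```

```text
jog.py
pics
station.py
{'t': 0.1, 'q': array([-1.32702247e+00,  5.32882129e-02,  1.61416022e+00,  1.26908876e-05,
        1.47600277e+00, -1.19012343e-01]), 'dq': array([ 2.38609542e-03, -3.48376777e-03, -3.30075652e-03, -1.31247876e-03,
       -2.28396299e-04,  1.74170794e-05]), 'effort': array([-5.05917924e-04, -3.94908714e+01, -3.71360779e+01, -1.72442378e-04,
        3.94756251e-03,  2.70200212e-05]), 'tool_pos': array([ 0.22164297, -0.58370075,  0.19258554]), 'tool_rot': array([-3.08822465e+00, -5.66406638e-01,  1.62096116e-04]), 'contact_force': array([-0.12166146,  0.60999907,  0.22137134]), 'wrist_torque': array([-0.01079382,  0.04708595, -0.00409049]), 'grip_force': 0.0, 'opening': 0.08550093632432856} 0.0187
scene {'fx': 527.0962145100783, 'fy': 527.0962145100783, 'cx': 288.03638335102823, 'cy': 205.87547661839102, 'k1': 0.04205818113086205, 'T': array([[-7.96546314e-01, -4.17489511e-01,  4.37283063e-01,
        -4.38827148e-02],
       [-6.04577264e-01,  5.49397025e-01, -5.76757523e-01,
         9.37066787e-01],
       [ 5.48202772e-04, -7.23785477e-01, -6.90024842e-01,
  
[... 294 characters left out ...]
8,  0.23632009],
       [-0.35980979,  0.38328804, -0.8506628 ,  0.98283229],
       [-0.01312378, -0.91371384, -0.40614626,  0.53257811],
       [ 0.        ,  0.        ,  0.        ,  1.        ]])}
wrist {'fx': 292.2142988850514, 'fy': 292.2142988850514, 'cx': 279.96672988691347, 'cy': 208.11186025080545, 'k1': -0.05824506553719677, 'tool_from_camera': array([[ 1.37323313e-04, -9.52514608e-01, -3.04492862e-01,
         7.82018078e-02],
       [ 9.99999941e-01,  3.50541419e-05,  3.41333856e-04,
         1.25645288e-04],
       [-3.14451748e-04, -3.04492891e-01,  9.52514557e-01,
        -1.79874442e-01],
       [ 0.00000000e+00,  0.00000000e+00,  0.00000000e+00,
         1.00000000e+00]])}
```

View pics/a.png

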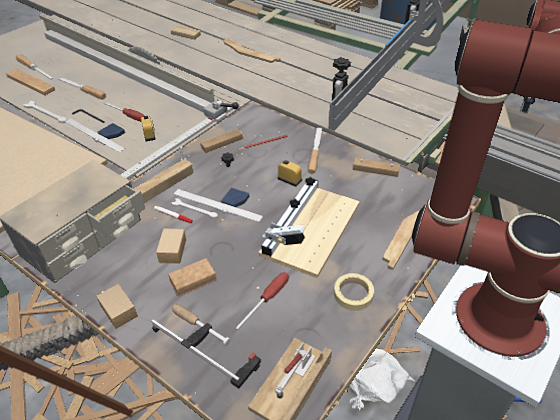

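View pics/b.png

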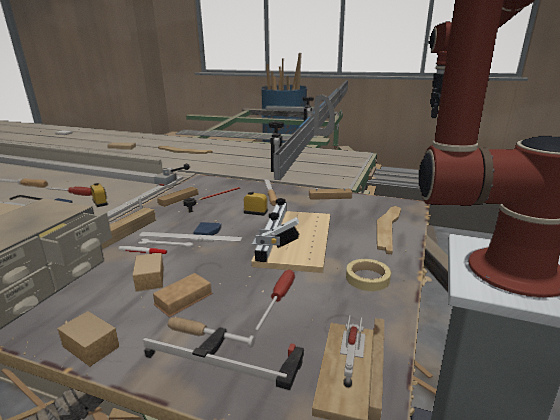

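The panel with fence and raised stop is at about scene (310,230), the screwdriver at (265,298) and the tape at (290,172). There are several pieces of wood, so I need a closer look to pick out the batten.

Run:
```python
from h import *
a=cv2.imread('pics/a.png')
c=cv2.resize(a[160:285,250:450],None,fx=4,fy=4,interpolation=cv2.INTER_CUBIC)
cv2.imwrite('pics/c.png',c)
snap('wrist','pics/w.png')
w=cv2.imread('pics/w.png')
cv2.imwrite('pics/w1.png',cv2.vconcat([cv2.resize(a[120:190,190:410],(560,178)),w]))
for uv in [(222,140),(375,167),(403,238),(163,180),(192,277),(171,245),(290,172),(265,298),(318,273),(357,195)]: print(uv,at_z('scene',uv,0.02).round(3))
```

```text
(222, 140) [ 1.043 -0.114  0.02 ]
(375, 167) [ 0.542 -0.309  0.02 ]
(403, 238) [ 0.316 -0.081  0.02 ]
(163, 180) [1.049 0.158 0.02 ]
(192, 277) [0.695 0.385 0.02 ]
(171, 245) [0.824 0.339 0.02 ]
(290, 172) [ 0.749 -0.12   0.02 ]
(265, 298) [0.497 0.321 0.02 ]
(318, 273) [0.436 0.171 0.02 ]
(357, 195) [ 0.517 -0.157  0.02 ]
```

View pics/c.png

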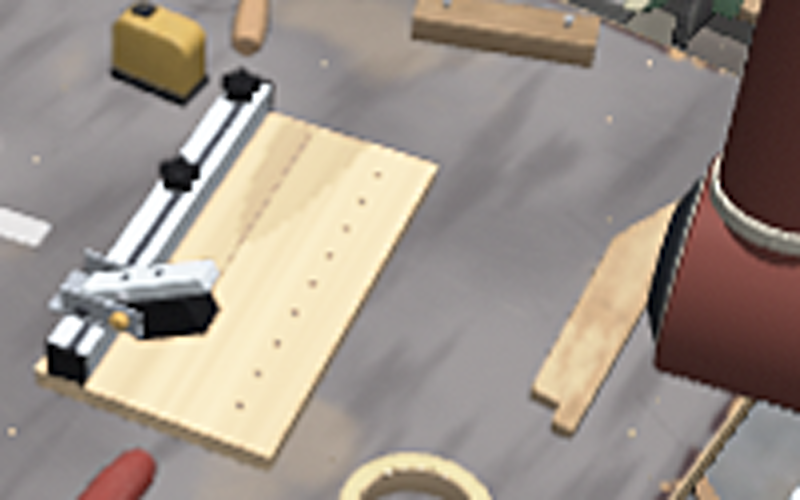

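View pics/w1.png

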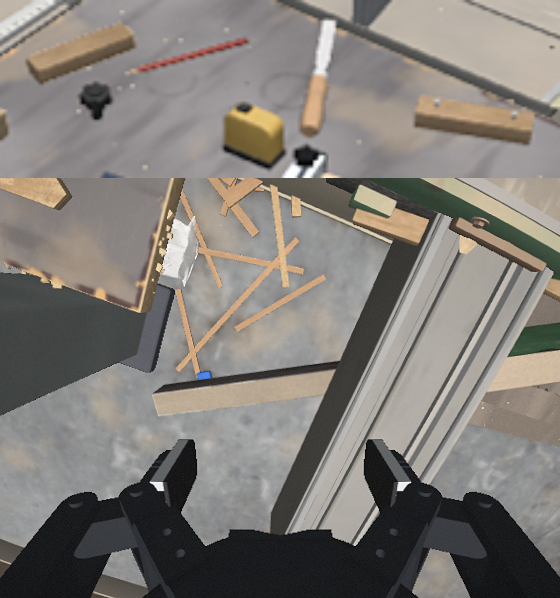

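The batten is at scene ≈(375,167), with screw heads at about (361.5,161.3) and (392,165). The panel's top corners are at about (359.5,201.3), (317.5,274.5) and (259.5,252). Stop is raised.

```bash
python3 - <<'E'
from h import *
P=[at_z('scene',uv,0.018) for uv in [(359.5,201),(317.5,274.3),(259.5,252)]]
for p in P: print(p.round(4))
print(np.linalg.norm(P[1]-P[0]),np.linalg.norm(P[2]-P[1]))
L=np.array([[-.09,-.16],[-.09,.16],[.09,.16]]);W=np.array(P)[:,:2]
H=(L-L.mean(0)).T@(W-W.mean(0));yaw=np.arctan2(H[0,1]-H[1,0],H[0,0]+H[1,1])
Rm=np.array([[np.cos(yaw),-np.sin(yaw)],[np.sin(yaw),np.cos(yaw)]]);t=W.mean(0)-Rm@L.mean(0)
print('panel',yaw,t)
for l in [(-.022,.11),(.031,.021)]: print(l,Rm@l+t)
s=[at_z('scene',uv,0.033) for uv in[(361.5,161.3),(392,165)]];d=s[1]-s[0];print(s,np.linalg.norm(d),np.arctan2(d[1],d[0]))
o=ctrl.get_obs();T=R.from_rotvec(o['tool_rot']).as_matrix();print(T.round(3))
E
python3 jog.py '0.085 0.39 -0.183 -0.06 0 0 0;0.085 0.39 -0.183 -0.06 0 0 0;0.085 0.39 -0.183 -0.06 0 0 0;0.085 0.39 -0.183 -0.06 0 0 0;0.085 0.39 -0.183 -0.06 0 0 0;0.085 0.39 -0.183 -0.06 0 0 0;0.085 0.39 -0.183 -0.06 0 0 0;0.085 0.39 -0.183 -0.06 0 0 0;0.085 0.39 -0.183 -0.06 0 0 0;0.085 0.39 -0.183 -0.06 0 0 0;0.085 0.39 -0.183 -0.06 0 0 0;0.085 0.39 -0.183 -0.06 0 0 0;0.085 0.39 -0.183 -0.06 0 0 0;0.085 0.39 -0.183 -0.06 0 0 0' 40
python3 - <<'E'
from h import *
import json
o,_=snap('wrist','pics/v1.png'); json.dump({k:list(o[k]) for k in('tool_pos','tool_rot','q')},open('v1.json','w'));print(o['q'])
E
```

```text
t: 1.32
tool_pos: [0.5208, -0.2752, 0.2531]
tool_rot: [-3.09, -0.566, 0.002]
contact_force: [-0.3, -0.1, -0.5]
opening: 0.085
grip_force: 0.0
[-6.12093576e-01 -5.99269541e-02  1.62706810e+00 -5.75493516e-04
  1.57552584e+00  5.96282564e-01]
```

View pics/v1.png

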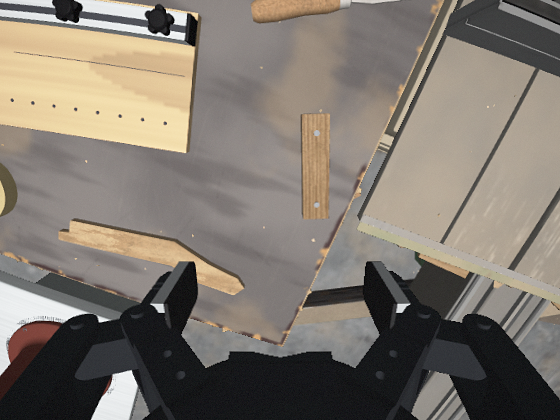

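The wrist view shows the batten with screw heads at (317,133) and (317,205), its top outline corners at about (303,114), (330,114), (328,218), (303,217), and the panel's near-right corner at (187,152).

Run:
```python
from h import *
import json
o=json.load(open('v1.json'))
S=[]
for a,b in [((361.5,161.3),(317,133)),((392,165),(317,205)),((359.5,201),(187,152))]:
    x,r=tri(ray('scene',a),ray('wrist',b,o));print(x.round(4),np.round(r,4)); S.append(x)
W=[at_z('wrist',u,.032,o) for u in((317,133),(317,205))];print(W)
d=W[0]-W[1];print('yaw',np.arctan2(d[1],d[0]),np.linalg.norm(d),'c',(W[0]+W[1])/2)
print('panel corner',at_z('wrist',(187,152),.018,o))
C=[at_z('wrist',u,.025,o) for u in((303,114),(330,114),(328,218),(303,217))];print(np.array(C).round(4),np.mean(C,0))
# press stand-off above x=-12,y=110 at z=.20
yaw=.1955;Rm=np.array([[np.cos(yaw),-np.sin(yaw)],[np.sin(yaw),np.cos(yaw)]]);p=Rm@[-.012,.11]+[.5537,.0338]
T=R.from_rotvec(o['tool_rot']).as_matrix();print(p,T.T@(np.r_[p,.20]-o['tool_pos']),np.arctan2(T[1,0],T[0,0]))
```

```text
[ 0.59   -0.303   0.0246] [0.0001 0.0001]
[ 0.4971 -0.3413  0.0298] [0.0006 0.0006]
[ 0.4993 -0.142   0.0153] [0.0013 0.0013]
[array([ 0.59005403, -0.30201434,  0.032     ]), array([ 0.49716364, -0.34122002,  0.032     ])]
yaw 0.3993811244189879 0.10082514397959016 c [ 0.54360884 -0.32161718  0.032     ]
panel corner [ 0.50100203 -0.14210086  0.018     ]
[[ 0.6062 -0.2759  0.025 ]
 [ 0.6192 -0.3096  0.025 ]
 [ 0.4827 -0.366   0.025 ]
 [ 0.471  -0.3307  0.025 ]] [ 0.54476053 -0.3205582   0.025     ]
[0.52056032 0.13937349] [ 0.14680738 -0.38768829  0.05312564] 0.36241807890515904
```

```bash
python3 jog.py '0 0.147 -0.388 0.033 0 0 0.167;0 0.147 -0.388 0.033 0 0 0.167;0 0.147 -0.388 0.033 0 0 0.167;0 0.147 -0.388 0.033 0 0 0.167;0 0.147 -0.388 0.033 0 0 0.167;0 0.147 -0.388 0.033 0 0 0.167;0 0.147 -0.388 0.033 0 0 0.167;0 0.147 -0.388 0.033 0 0 0.167;0 0.147 -0.388 0.033 0 0 0.167;0 0.147 -0.388 0.033 0 0 0.167;0 0.147 -0.388 0.033 0 0 0.167;0 0.147 -0.388 0.033 0 0 0.167;0 0.147 -0.388 0.033 0 0 0.167;0 0.147 -0.388 0.033 0 0 0.167' 40
python3 - <<'E'
from h import *
import json
o,w=snap('wrist','pics/v2.png'); json.dump({k:list(o[k]) for k in('tool_pos','tool_rot','q')},open('v2.json','w'));print(o['q'])
_,s=snap('side','pics/s2.png'); c=cv2.resize(s[180:280,220:360],(560,400),interpolation=cv2.INTER_CUBIC)
cv2.imwrite('pics/v2b.png',cv2.resize(np.vstack([w,c])[:,:,::-1],None,fx=.73,fy=.73))
E
```

```text
t: 2.53
tool_pos: [0.5215, 0.1383, 0.2207]
tool_rot: [3.126, 0.303, -0.0]
contact_force: [0.4, -0.5, -0.6]
opening: -0.0001
grip_force: 0.0
[ 1.21603885e-01 -1.67455105e-01  1.77928222e+00 -4.63651281e-04
  1.52978624e+00  1.49925936e+00]
```

View pics/v2b.png

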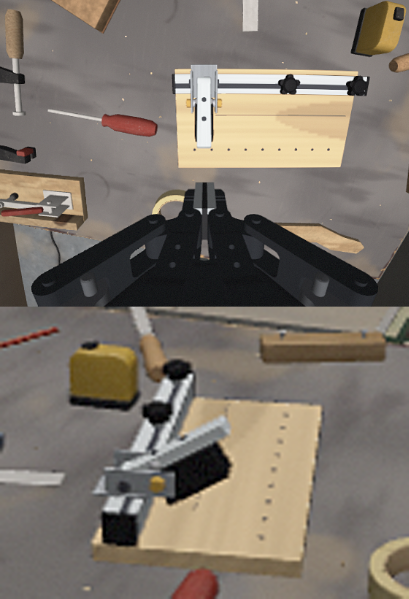

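Wrist view: the stop arm runs to its free end at ≈(279.5,203), and the panel's near edge lies at row ≈228 from column 244 to 468. The side view shows the arm raised, tip at ≈(298,220). Next I refine the panel pose by fitting its edges.

```bash
cat > panel.py <<'E'
from h import *
import json
o=json.load(open('v2.json')); w=cv2.imread('pics/v2.png').astype(float)
m=(cv2.GaussianBlur(w,(3,3),0)); sat=m[:,:,2]-m[:,:,0]  # wood: R-B high
def edge(prof): 
    g=np.abs(np.diff(prof)); i=g.argmax(); n=slice(max(i-2,0),i+3); return (g[n]*np.arange(n.start,n.start+len(g[n]))).sum()/g[n].sum()+.5
near=[at_z('wrist',(c,215+edge(sat[215:245,c])),.018,o) for c in range(300,460,4)]
left=[at_z('wrist',(230+edge(sat[r,230:260]),r),.018,o) for r in range(165,220,3)]
right=[at_z('wrist',(460+edge(sat[r,460:492]),r),.018,o) for r in range(165,220,3)]
def line(P):
    vx,vy,x,y=cv2.fitLine(np.array(P)[:,:2].astype(np.float32),cv2.DIST_HUBER,0,1e-4,1e-4).ravel(); return np.array([x,y]),np.array([vx,vy])
def inter(a,b): s=np.linalg.solve(np.c_[a[1],-b[1]],b[0]-a[0]); return a[0]+s[0]*a[1]
n,l,r=line(near),line(left),line(right)
A,B=inter(n,l),inter(n,r)
print('NL',A,'NR',B,np.linalg.norm(A-B)); d=A-B; yaw=np.arctan2(d[1],d[0])-np.pi/2
for q in(l,r): print('side yaw',np.arctan2(q[1][1],q[1][0])%np.pi)
Rm=np.array([[np.cos(yaw),-np.sin(yaw)],[np.sin(yaw),np.cos(yaw)]]); t=(A+B)/2+Rm@[.09,0]
print('panel yaw',yaw,'t',t)
x,rr=tri(ray('side',(298,220.4)),ray('wrist',(279.5,203),o)); pl=Rm.T@(x[:2]-t); print('tip panel',pl,x[2],rr,'q~',np.arctan2(x[2]-.064,.066-pl[0]))
g=Rm@[-.012,.11]+t; T=R.from_rotvec(o['tool_rot']).as_matrix(); print('to press pt',T.T@(np.r_[g,.15]-o['tool_pos']))
E
python3 panel.py
```

```text
NL [0.43754447 0.17344819] NR [ 0.4987985  -0.14014938] 0.31952384
side yaw 0.19444509
side yaw 0.19793838
panel yaw 0.19289804 t [0.55650223 0.03390276]
tip panel [-0.02270808  0.10943243] 0.11280054869551001 [np.float64(8.465279907107796e-05), np.float64(8.465279907100397e-05)] q~ 0.502939299877377
to press pt [ 0.00238146 -0.00082348  0.07069799]
```

```bash
python3 jog.py '0 0 0 0.04 0 0 0;0 0 0 0.08 0 0 0;0 0 0 0.09 0 0 0;0 0 0 0.10 0 0 0;0 0 0 0.108 0 0 0;0 0 0 0.114 0 0 0;0 0 0 0.12 0 0 0;0 0 0 0.126 0 0 0;0 0 0 0.132 0 0 0;0 0 0 0.136 0 0 0;0 0 0 0.14 0 0 0'
python3 jog.py '0 0 0 0.004 0 0 0;0 0 0 0.008 0 0 0;0 0 0 0.011 0 0 0;0 0 0 0.013 0 0 0'
python3 jog.py '0 0 0 0.001 0 0 0;0 0 0 0.002 0 0 0;0 0 0 0.002 0 0 0;0 0 0 0.002 0 0 0'
```

```text
t: 3.55
tool_pos: [0.5213, 0.1402, 0.0806]
tool_rot: [-3.127, -0.307, -0.0]
contact_force: [-0.9, -0.0, 1.3]
opening: 0.0001
grip_force: 0.5
t: 3.88
tool_pos: [0.5225, 0.1403, 0.0695]
tool_rot: [-3.126, -0.307, -0.004]
contact_force: [-0.7, -0.6, 9.3]
opening: -0.0003
grip_force: 3.6
t: 4.22
tool_pos: [0.5233, 0.1404, 0.0684]
tool_rot: [-3.126, -0.307, -0.007]
contact_force: [-1.9, -0.5, 9.0]
opening: -0.0001
grip_force: 3.8
```

```bash
python3 jog.py '0 0 0 0.001 0 0 0;0 0 0 0.002 0 0 0;0 0 0 0.002 0 0 0;0 0 0 0.002 0 0 0'
python3 jog.py '0 0 0 -0.04 0 0 0;0 0 0 -0.08 0 0 0;0 0 0 -0.12 0 0 0;0 0 0 -0.14 0 0 0;0 0 0 -0.14 0 0 0;0 0 0 -0.14 0 0 0;0 0 0 -0.14 0 0 0'
python3 - <<'E'
from h import *
import json
o,w=snap('wrist','pics/v3.png'); json.dump({k:list(o[k]) for k in('tool_pos','tool_rot','q')},open('v3.json','w'))
_,s=snap('side','pics/s3.png'); c=cv2.resize(s[180:280,220:360],(560,400),interpolation=cv2.INTER_CUBIC)
cv2.imwrite('pics/v3b.png',cv2.resize(np.hstack([w[100:300],c[:200]*0+0])[:, :560][:,:,::-1] if 0 else np.vstack([w[90:260],c])[:,:,::-1],None,fx=1,fy=1))
# to above batten, yaw .399, TCP z .12
T=R.from_rotvec(o['tool_rot']).as_matrix();y=np.arctan2(T[1,0],T[0,0])
print('rz',y-.399,T.T@(np.array([.544,-.321,.12])-o['tool_pos']))
E
```

```text
t: 4.55
tool_pos: [0.5236, 0.1405, 0.0664]
tool_rot: [-3.126, -0.307, -0.008]
contact_force: [0.6, 0.6, 7.7]
opening: 0.0001
grip_force: 3.7
t: 5.13
tool_pos: [0.5206, 0.14, 0.2023]
tool_rot: [3.126, 0.307, -0.003]
contact_force: [0.2, 0.1, -0.3]
opening: -0.0
grip_force: 0.0
rz -0.20316565738265246 [-0.06659692  0.45679282  0.08237777]
```

View pics/v3b.png

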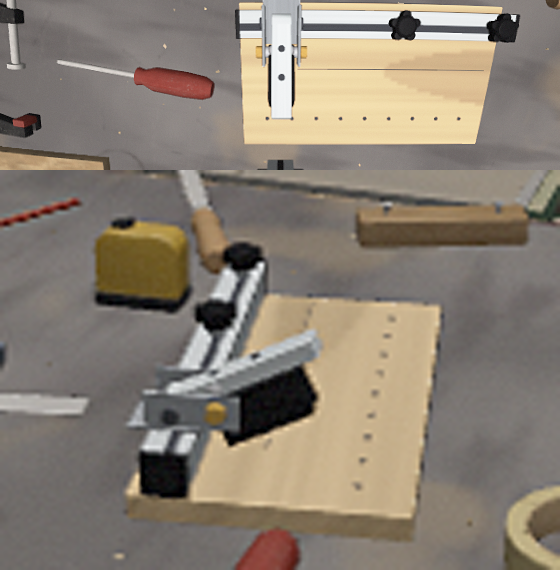

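The picture shows the arm still raised, with its tip at side ≈(299.5,222) and wrist ≈(281,208). It sprang back because I didn't press far enough past the catch, so I'll check the geometry.

```bash
cat > g.py <<'E'
from h import *
import json
o=json.load(open('v3.json')); yaw=.194; t=np.array([.5563,.0339])
Rm=np.array([[np.cos(yaw),-np.sin(yaw)],[np.sin(yaw),np.cos(yaw)]])
def PW(x,y,z): return np.r_[Rm@[x,y]+t,z]
def WP(X): return np.r_[Rm.T@(np.array(X)[:2]-t),X[2]]
if __name__=='__main__':
    for q in (.3,.35,.4,.45,.5,.55):
        X=PW(.066-.102*np.cos(q)-.008*-np.sin(q),.11,.06+.102*np.sin(q)+.008*np.cos(q)); print(q,proj('wrist',X,o).round(1),proj('side',X).round(1),proj('scene',X).round(1))
    print('tcp',proj('wrist',o['tool_pos'],o), 'home tip',proj('side',PW(-.036,.11,.068)))
    x,r=tri(ray('side',(299.5,222.5)),ray('wrist',(281,208),o)); print(WP(x),r)
E
python3 g.py
```

```text
0.3 [280.8 209.6] [300.6 226.1] [304.9 233.9]
0.35 [280.8 209.2] [299.8 224.4] [304.2 232.4]
0.4 [280.8 208.5] [298.9 222.6] [303.5 231. ]
0.45 [280.8 207.5] [297.9 221. ] [302.7 229.5]
0.5 [280.9 206.2] [296.9 219.3] [301.8 228.1]
0.55 [280.9 204.6] [295.7 217.7] [300.9 226.6]
tcp [279.73026568 237.66208911] home tip [303.15616827 236.90606651]
[-0.02536535  0.10957729  0.10698739] [np.float64(0.0009726046774847966), np.float64(0.0009726046774846711)]
```

Run:
```python
from g import *
T=R.from_rotvec(o['tool_rot']).as_matrix()
for x in(-.011,0,.011):
  for h in (0,-.01,-.02): print(x,h,proj('wrist',np.array(o['tool_pos'])+T@[x,0,h],o).round(1))
w=cv2.imread('pics/v3.png'); print(w[225:275:2,280].tolist())
cv2.imwrite('pics/tip.png',cv2.resize(w[180:300,220:340],(600,600)))
```

```text
-0.011 0 [279.7 252.5]
-0.011 -0.01 [279.7 259.5]
-0.011 -0.02 [279.7 267.1]
0 0 [279.7 237.7]
0 -0.01 [279.7 244. ]
0 -0.02 [279.7 250.9]
0.011 0 [279.7 222.2]
0.011 -0.01 [279.7 227.8]
0.011 -0.02 [279.7 234.1]
[[169, 216, 239], [170, 218, 240], [165, 213, 237], [163, 212, 235], [153, 194, 225], [125, 140, 153], [130, 146, 159], [126, 140, 155], [129, 143, 159], [128, 141, 157], [130, 144, 159], [127, 142, 156], [107, 119, 131], [19, 18, 18], [22, 23, 24], [19, 20, 19], [17, 16, 17], [22, 25, 24], [20, 16, 20], [19, 19, 17], [18, 17, 20], [15, 17, 18], [17, 18, 14], [15, 13, 13], [20, 21, 23]]
```

View pics/tip.png

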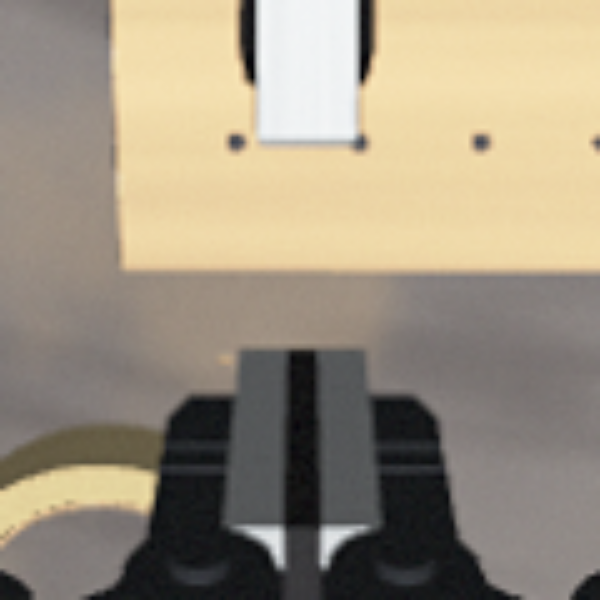

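The fingertip edge appears at row 250, about 36 mm short of where the stated TCP projects (the open-finger picture gives the same figure). That fits the contact: the arm only went to about 0.40 rad. I'll press further, watching the force.

```bash
python3 jog.py '0 0 0 0.04 0 0 0;0 0 0 0.08 0 0 0;0 0 0 0.11 0 0 0;0 0 0 0.13 0 0 0;0 0 0 0.135 0 0 0;0 0 0 0.139 0 0 0;0 0 0 0.142 0 0 0'
python3 jog.py '0 0 0 0.003 0 0 0;0 0 0 0.006 0 0 0'
python3 jog.py '0 0 0 0.003 0 0 0;0 0 0 0.006 0 0 0'
```

```text
t: 5.82
tool_pos: [0.5206, 0.1401, 0.0614]
tool_rot: [3.127, 0.307, -0.004]
contact_force: [-3.2, 0.6, 12.8]
opening: 0.0003
grip_force: 5.6
t: 5.98
tool_pos: [0.5216, 0.1402, 0.0566]
tool_rot: [-3.126, -0.307, 0.0]
contact_force: [-5.2, -0.7, 18.6]
opening: -0.0001
grip_force: 8.7
t: 6.15
tool_pos: [0.521, 0.1401, 0.0493]
tool_rot: [3.126, 0.307, -0.001]
contact_force: [2.0, 0.5, 8.6]
opening: 0.0002
grip_force: 5.3
```

```bash
python3 jog.py '0 0 0 0.003 0 0 0;0 0 0 0.006 0 0 0;0 0 0 0.006 0 0 0'
python3 jog.py '0 0 0 0.003 0 0 0;0 0 0 0.006 0 0 0;0 0 0 0.006 0 0 0'
python3 - <<'E'
from h import *
w=snap('wrist','pics/p4.png')[1];s=snap('side','pics/s4.png')[1]; c=cv2.resize(s[180:280,220:360],(560,400),interpolation=cv2.INTER_CUBIC)
cv2.imwrite('pics/v4b.png',np.vstack([w[120:300],c])[:,:,::-1])
E
```

```text
t: 6.4
tool_pos: [0.5195, 0.1399, 0.0415]
tool_rot: [3.126, 0.307, -0.006]
contact_force: [-0.3, 0.1, 0.9]
opening: 0.0001
grip_force: 0.0
t: 6.65
tool_pos: [0.5204, 0.14, 0.0366]
tool_rot: [3.126, 0.307, -0.003]
contact_force: [0.3, -0.1, -0.4]
opening: 0.0001
grip_force: 0.0
```

```bash
python3 jog.py '0 0 0 0.003 0 0 0;0 0 0 0.003 0 0 0;0 0 0 0.003 0 0 0'
python3 jog.py '0 0 0 0.003 0 0 0;0 0 0 0.003 0 0 0;0 0 0 0.003 0 0 0'
```

```text
t: 7.0
tool_pos: [0.5211, 0.1401, 0.0346]
tool_rot: [-3.127, -0.307, 0.0]
contact_force: [-0.0, 0.7, 0.6]
opening: 0.0004
grip_force: 0.0
t: 7.25
tool_pos: [0.521, 0.1401, 0.0315]
tool_rot: [3.127, 0.307, -0.001]
contact_force: [0.5, -1.0, 0.2]
opening: 0.0002
grip_force: 0.0
```

View pics/v4b.png

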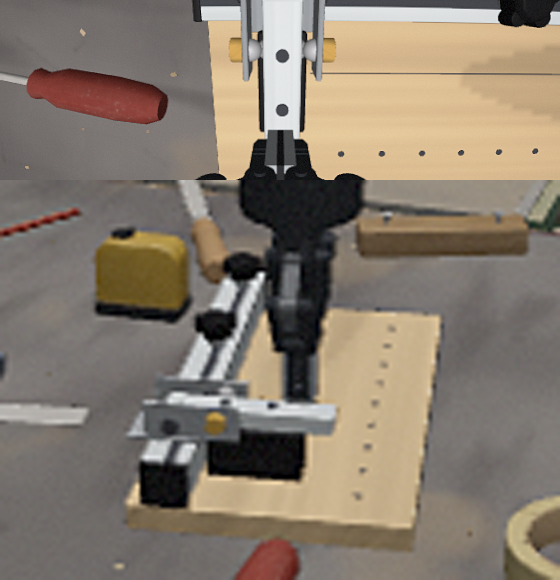

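The stop is home: the arm is level in the side view and the force is gone. I'll go a little lower, to contact, to measure how far behind the TCP the tips really are.

```bash
python3 jog.py '0 0 0 0.003 0 0 0;0 0 0 0.003 0 0 0;0 0 0 0.003 0 0 0'
python3 jog.py '0 0 0 0.003 0 0 0;0 0 0 0.003 0 0 0;0 0 0 0.003 0 0 0'
```

```text
t: 7.5
tool_pos: [0.5221, 0.1402, 0.0299]
tool_rot: [-3.127, -0.307, -0.003]
contact_force: [0.8, 0.4, 4.5]
opening: -0.0
grip_force: 2.1
t: 7.75
tool_pos: [0.5222, 0.1402, 0.0295]
tool_rot: [3.126, 0.307, 0.0]
contact_force: [-8.2, -1.8, 18.9]
opening: 0.0003
grip_force: 10.3
```

```bash
python3 jog.py '0 0 0 -0.04 0 0 0;0 0 0 -0.08 0 0 0;0.06 0 0.02 -0.11 0 0 0;0.06 -0.067 0.457 -0.11 0 0 -0.203;0.06 -0.067 0.457 -0.11 0 0 -0.203;0.06 -0.067 0.457 -0.11 0 0 -0.203;0.06 -0.067 0.457 -0.11 0 0 -0.203;0.06 -0.067 0.457 -0.11 0 0 -0.203;0.06 -0.067 0.457 -0.11 0 0 -0.203;0.06 -0.067 0.457 -0.11 0 0 -0.203;0.06 -0.067 0.457 -0.11 0 0 -0.203;0.06 -0.067 0.457 -0.11 0 0 -0.203;0.06 -0.067 0.457 -0.08 0 0 -0.203;0.06 -0.067 0.457 -0.08 0 0 -0.203;0.06 -0.067 0.457 -0.08 0 0 -0.203;0.06 -0.067 0.457 -0.08 0 0 -0.203;0.06 -0.067 0.457 -0.08 0 0 -0.203;0.06 -0.067 0.457 -0.08 0 0 -0.203' 40
cat > b.py <<'E'
from g import *
o,w=snap('wrist','pics/b1.png'); json.dump({k:list(o[k]) for k in('tool_pos','tool_rot','q')},open('b1.json','w'))
_,s=snap('side','pics/s5.png')
T=R.from_rotvec(o['tool_rot']).as_matrix();print('yaw',np.arctan2(T[1,0],T[0,0]),o['tool_pos'],o['q'])
print('d to batten',T.T@(np.array([.544,-.321,.1])-o['tool_pos']))
for X in [(.59,-.302,.034),(.497,-.341,.034)]: print('screw exp',proj('wrist',X,o))
# where the stop tip is, side view
for q in(0,.3,.45): print(q,proj('side',PW(.066-.102*np.cos(q)+.008*np.sin(q),.11,.06+.102*np.sin(q)+.008*np.cos(q))).round(1))
c=cv2.resize(s[205:255,240:340],(560,280)); cv2.imwrite('pics/v5b.png',np.vstack([w[:300],c[:,:,:]])[:,:,::-1])
E
python3 b.py
```

```text
t: 9.25
tool_pos: [0.5449, -0.3203, 0.1063]
tool_rot: [3.079, 0.624, 0.001]
contact_force: [0.0, 1.3, -0.3]
opening: 0.0598
grip_force: 0.0
yaw 0.39994729398522993 [ 0.5448533  -0.32030438  0.10629948] [-6.49284988e-01  1.35007319e-01  1.67436521e+00  3.24377880e-04
  1.33144893e+00  5.21487435e-01]
d to batten [-0.00106095  0.00030525  0.00629894]
screw exp [280.51141553 151.17650615]
screw exp [280.136324  257.5311746]
0 [303.2 236.9]
0.3 [300.6 226.1]
0.45 [297.9 221. ]
```

Run:
```python
from g import *
o=json.load(open('b1.json'));w=cv2.imread('pics/b1.png').astype(float);w=cv2.GaussianBlur(w,(3,3),0);s=w[:,:,2]-w[:,:,0]
L=[];Rr=[]
for r in range(135,215,8):
    p=s[r,200:360];m=np.where(p>45)[0]+200
    if len(m): L.append((m[0],r));Rr.append((m[-1],r))
print(L,Rr)
T=R.from_rotvec(o['tool_rot']).as_matrix()
for e in(L,Rr):
    P=np.array([T.T@(at_z('wrist',u,.025,o)-o['tool_pos']) for u in e]);print(np.polyfit(P[:,0],P[:,1],1),P[:,1].round(4))
m=np.where(s[60:330,280]>45)[0]+60;print(m.min(),m.max(),[ (T.T@(at_z('wrist',(280,r),.025,o)-o['tool_pos'])).round(4) for r in(m.min(),m.max())])
si=cv2.imread('pics/s5.png');print(si[214:246:2,302].tolist(),si[216:226:2,298].tolist())
g=w.mean(2);print('tip rows L/R', [ (c,int(np.argmax(g[180:330,c]<60))+180) for c in (200,210,220,225,335,340,350,360)])
```

```text
[(np.int64(258), 135), (np.int64(258), 143), (np.int64(259), 151), (np.int64(259), 159), (np.int64(259), 167), (np.int64(259), 175), (np.int64(259), 183), (np.int64(259), 191), (np.int64(260), 199), (np.int64(260), 207)] [(np.int64(300), 135), (np.int64(300), 143), (np.int64(300), 151), (np.int64(300), 159), (np.int64(300), 167), (np.int64(300), 175), (np.int64(299), 183), (np.int64(299), 191), (np.int64(359), 199), (np.int64(355), 207)]
[-0.00336145 -0.01861339] [-0.0189 -0.0191 -0.0183 -0.0185 -0.0186 -0.0188 -0.0189 -0.0191 -0.0183
 -0.0185]
[-0.73136781  0.05034546] [0.0177 0.0178 0.018  0.0181 0.0182 0.0184 0.0176 0.0178 0.074  0.0708]
121 273 [array([0.0734, 0.0002, 0.0813]), array([-0.0743,  0.0003,  0.0813])]
[[134, 169, 191], [131, 166, 188], [133, 166, 188], [132, 165, 187], [129, 164, 186], [127, 162, 184], [139, 174, 196], [138, 173, 197], [140, 176, 198], [137, 173, 197], [140, 176, 199], [211, 206, 204], [212, 208, 203], [125, 122, 117], [120, 117, 113], [147, 185, 208]] [[133, 167, 189], [133, 168, 190], [134, 168, 189], [132, 166, 189], [131, 166, 187]]
tip rows L/R [(200, 264), (210, 272), (220, 255), (225, 180), (335, 317), (340, 255), (350, 272), (360, 265)]
```

```bash
python3 jog.py '0.06 -0.001 0 0.04 0 0 0;0.06 -0.001 0 0.08 0 0 0;0.06 -0.001 0 0.1 0 0 0;0.06 -0.001 0 0.1 0 0 0;0.06 -0.001 0 0.1 0 0 0'
python3 jog.py '0.06 0 0 0.008 0 0 0;0.06 0 0 0.016 0 0 0;0.06 0 0 0.02 0 0 0;0.06 0 0 0.02 0 0 0'
```

```text
t: 9.77
tool_pos: [0.5431, -0.3203, 0.0051]
tool_rot: [-3.077, -0.624, 0.002]
contact_force: [0.7, -0.5, 1.0]
opening: 0.0602
grip_force: 0.0
t: 10.1
tool_pos: [0.5434, -0.3214, -0.0145]
tool_rot: [-3.079, -0.622, 0.0]
contact_force: [-0.5, 0.2, -0.5]
opening: 0.06
grip_force: 0.0
```

```bash
python3 jog.py '0.06 0 0 0.004 0 0 0;0.06 0 0 0.008 0 0 0;0.06 0 0 0.008 0 0 0;0.06 0 0 0.008 0 0 0'
```

```text
t: 10.43
tool_pos: [0.5432, -0.3215, -0.0226]
tool_rot: [-3.079, -0.622, 0.001]
contact_force: [-0.5, -0.2, -0.2]
opening: 0.0602
grip_force: 0.0
```

```bash
python3 jog.py '0.06 0 0 0.004 0 0 0;0.06 0 0 0.008 0 0 0;0.06 0 0 0.008 0 0 0'
python3 jog.py '0.03 0 0 0 0 0 0;0.03 0 0 0 0 0 0;0.03 0 0 0 0 0 0;0.03 0 0 0 0 0 0;0.03 0 0 0 0 0 0;0.03 0 0 0 0 0 0;0.03 0 0 0 0 0 0;0.03 0 0 0 0 0 0' 60
```

```text
t: 10.68
tool_pos: [0.5428, -0.3211, -0.0314]
tool_rot: [-3.078, -0.622, 0.002]
contact_force: [-0.4, 1.0, -1.6]
opening: 0.0599
grip_force: 0.0
t: 11.35
tool_pos: [0.5436, -0.3217, -0.0301]
tool_rot: [3.079, 0.622, 0.0]
contact_force: [-0.3, -0.5, 1.4]
opening: 0.0367
grip_force: 62.7
```

```bash
python3 jog.py '0.03 0 0 -0.04 0 0 0;0.03 0 0 -0.08 0 0 0;0.03 0 0 -0.12 0 0 0;0.03 0 0 -0.14 0 0 0;0.03 0 0 -0.14 0 0 0;0.03 0 0 -0.14 0 0 0'
python3 - <<'E'
from g import *
o=ctrl.get_obs();T=R.from_rotvec(o['tool_rot']).as_matrix();y=np.arctan2(T[1,0],T[0,0]);print(o['opening'],o['grip_force'],o['contact_force'],o['tool_pos'],y)
print(T.T@(np.r_[PW(.003,.006,0)[:2],.108]-o['tool_pos']),'rz',y-(.194+np.pi/2))
E
```

```text
t: 11.85
tool_pos: [0.5441, -0.3221, 0.1112]
tool_rot: [3.077, 0.622, 0.003]
contact_force: [0.0, -0.6, -1.9]
opening: 0.0368
grip_force: 62.6
0.03680877926612811 62.60491490364075 [ 0.0075661  -0.63944804 -1.92905774] [ 0.54410815 -0.32207916  0.11116848] 0.39882067191649107
[ 0.15362634 -0.32857883  0.00258744] rz -1.3659756548784054
```

```bash
python3 jog.py '0.03 0.154 -0.329 0.002 0 0 -1.366;0.03 0.154 -0.329 0.002 0 0 -1.366;0.03 0.154 -0.329 0.002 0 0 -1.366;0.03 0.154 -0.329 0.002 0 0 -1.366;0.03 0.154 -0.329 0.002 0 0 -1.366;0.03 0.154 -0.329 0.002 0 0 -1.366;0.03 0.154 -0.329 0.002 0 0 -1.366;0.03 0.154 -0.329 0.002 0 0 -1.366;0.03 0.154 -0.329 0.002 0 0 -1.366;0.03 0.154 -0.329 0.002 0 0 -1.366;0.03 0.154 -0.329 0.002 0 0 -1.366;0.03 0.154 -0.329 0.002 0 0 -1.366;0.03 0.154 -0.329 0.002 0 0 -1.366;0.03 0.154 -0.329 0.002 0 0 -1.366;0.03 0.154 -0.329 0.002 0 0 -1.366'
cat > st.py <<'E'
from g import *
import sys
o=ctrl.get_obs();T=R.from_rotvec(o['tool_rot']).as_matrix();y=np.arctan2(T[1,0],T[0,0])
print('panel xyz',WP(o['tool_pos']).round(4),'yaw-panel',round(y-.194,4),'tilt',T[:,2].round(3),'F panel',(Rm.T@o['contact_force'][:2]).round(1),o['contact_force'][2].round(1),'t',o['t'])
if len(sys.argv)>1:
    x,yy,z,a=map(float,sys.argv[1:5]); print('d',(T.T@(PW(x,yy,z)-o['tool_pos'])).round(4),'rz',(y-.194-a).round(4))
E
python3 st.py .003 .006 .02 1.5708
```

```text
t: 13.1
tool_pos: [0.557, 0.041, 0.1067]
tool_rot: [-1.998, -2.423, 0.002]
contact_force: [0.7, 0.1, -1.1]
opening: 0.0365
grip_force: 62.5
panel xyz [0.0021 0.0068 0.1067] yaw-panel 1.5683 tilt [-0.002  0.    -1.   ] F panel [ 0.7 -0. ] -1.1 t 13.1
d [-0.0009  0.0011  0.0867] rz -0.0025
```

```bash
python3 jog.py '0.03 -0.001 0.001 0.04 0 0 0;0.03 -0.001 0.001 0.08 0 0 0;0.03 -0.001 0.001 0.1 0 0 0;0.03 -0.001 0.001 0.109 0 0 0;0.03 -0.001 0.001 0.114 0 0 0;0.03 -0.001 0.001 0.114 0 0 0'
python3 jog.py '0.03 0 0 0.002 0 0 0;0.03 0 0 0.003 0 0 0;0.03 0 0 0.003 0 0 0'
python3 jog.py '0.03 0 0 0.002 0 0 0;0.03 0 0 0.003 0 0 0;0.03 0 0 0.003 0 0 0'
```

```text
t: 13.6
tool_pos: [0.5588, 0.0403, -0.0065]
tool_rot: [-1.997, -2.425, 0.0]
contact_force: [-0.5, -0.0, -1.4]
opening: 0.0365
grip_force: 62.4
t: 13.85
tool_pos: [0.5602, 0.0405, -0.0076]
tool_rot: [1.995, 2.424, 0.003]
contact_force: [-0.5, -0.3, -1.2]
opening: 0.0365
grip_force: 62.4
t: 14.1
tool_pos: [0.559, 0.0406, -0.0121]
tool_rot: [1.996, 2.426, 0.0]
contact_force: [-1.5, 0.3, -0.2]
opening: 0.0365
grip_force: 62.5
```

```bash
python3 jog.py '0.03 0 0 0.001 0 0 0;0.05 0 0 0.001 0 0 0;0.05 0 0 0.001 0 0 0;0.05 0 0 0.001 0 0 0;0.05 0 0 0.001 0 0 0;0.05 0 0 -0.03 0 0 0;0.05 0 0 -0.07 0 0 0;0.05 0 0 -0.1 0 0 0;0.05 0 0 -0.1 0 0 0;0.05 0 0 -0.1 0 0 0' 40
python3 - <<'E'
from g import *
o,w=snap('wrist','pics/c1.png'); json.dump({k:list(o[k]) for k in('tool_pos','tool_rot','q')},open('c1.json','w'))
snap('side','pics/s6.png')
for X in[(.003,.056,.052),(.003,-.044,.052)]: print('screw exp',proj('wrist',PW(*X),o),proj('scene',PW(*X)),proj('side',PW(*X)))
E
python3 st.py -.045 .002 .09 0
```

```text
t: 14.93
tool_pos: [0.561, 0.0405, 0.0907]
tool_rot: [1.993, 2.423, 0.005]
contact_force: [0.1, -0.1, -1.1]
opening: 0.05
grip_force: 0.0
screw exp [275.48473237 153.56920697] [302.21135419 228.88899638] [290.88218875 231.93218064]
screw exp [276.01663964 272.58941121] [316.52743205 206.91763291] [295.77267386 216.50348479]
panel xyz [0.0031 0.0063 0.0868] yaw-panel 1.5708 tilt [-0.001  0.    -1.   ] F panel [-1.3  0.8] 0.2 t 15.0333
d [-0.0043 -0.0481 -0.0031] rz 1.5708
```

```bash
python3 jog.py '0.085 -0.004 -0.048 0 0 0 1.571;0.085 -0.004 -0.048 0 0 0 1.571;0.085 -0.004 -0.048 0 0 0 1.571;0.085 -0.004 -0.048 0 0 0 1.571;0.085 -0.004 -0.048 0 0 0 1.571;0.085 -0.004 -0.048 0 0 0 1.571;0.085 -0.004 -0.048 0 0 0 1.571;0.085 -0.004 -0.048 0 0 0 1.571;0.085 -0.004 -0.048 0 0 0 1.571;0.085 -0.004 -0.048 0 0 0 1.571;0.085 -0.004 -0.048 0 0 0 1.571;0.085 -0.004 -0.048 0 0 0 1.571;0.085 -0.004 -0.048 0 0 0 1.571;0.085 -0.004 -0.048 0 0 0 1.571;0.085 -0.004 -0.048 0 0 0 1.571'
python3 st.py -.045 .002 -.019 0
```

```text
t: 16.28
tool_pos: [0.5112, 0.0275, 0.0858]
tool_rot: [-3.126, -0.307, 0.005]
contact_force: [0.6, -0.2, -0.1]
opening: 0.085
grip_force: 0.0
panel xyz [-0.0455  0.0025  0.0858] yaw-panel 0.0018 tilt [-0.003  0.    -1.   ] F panel [ 0.5 -0.3] -0.1 t 16.2833
d [0.0008 0.0006 0.1048] rz 0.0018
```

```bash
python3 jog.py '0.085 0.001 0 0.04 0 0 0.002;0.085 0.001 0 0.08 0 0 0.002;0.085 0.001 0 0.1 0 0 0.002;0.085 0.001 0 0.105 0 0 0.002;0.085 0.001 0 0.105 0 0 0.002'
python3 jog.py '0.085 0.01 0 0 0 0 0;0.085 0.015 0 0 0 0 0;0.085 0.019 0 0 0 0 0;0.085 0.023 0 0 0 0 0;0.085 0.027 0 0 0 0 0;0.085 0.031 0 0 0 0 0;0.085 0.034 0 0 0 0 0;0.085 0.037 0 0 0 0 0;0.085 0.039 0 0 0 0 0;0.085 0.039 0 0 0 0 0'
python3 st.py
```

```text
t: 16.7
tool_pos: [0.5111, 0.0278, -0.0198]
tool_rot: [-3.126, -0.302, 0.008]
contact_force: [0.7, -0.8, -0.5]
opening: 0.0846
grip_force: 0.0
t: 17.53
tool_pos: [0.5522, 0.0351, -0.0173]
tool_rot: [-3.127, -0.301, -0.001]
contact_force: [0.5, -0.2, 0.3]
opening: 0.0848
grip_force: 0.0
panel xyz [-0.0038  0.002  -0.0173] yaw-panel -0.0022 tilt [ 0.  0. -1.] F panel [ 0.4 -0.2] 0.3 t 17.5333
```

Now slow steps until the force shows that the batten is seated on the fence.

```bash
for i in 1 2; do python3 jog.py '0.085 0.001 0 0 0 0 0;0.085 0.002 0 0 0 0 0;0.085 0.003 0 0 0 0 0;0.085 0.003 0 0 0 0 0'; python3 st.py; done
```

```text
t: 17.87
tool_pos: [0.5548, 0.0357, -0.0174]
tool_rot: [-3.127, -0.301, -0.0]
contact_force: [-0.0, -0.2, 0.5]
opening: 0.0849
grip_force: 0.0
panel xyz [-0.0012  0.002  -0.0174] yaw-panel -0.0022 tilt [ 0.  0. -1.] F panel [-0.  -0.2] 0.5 t 17.8667
t: 18.2
tool_pos: [0.5564, 0.0359, -0.0175]
tool_rot: [3.127, 0.302, -0.006]
contact_force: [-5.5, -1.6, 4.4]
opening: 0.0848
grip_force: 2.8
panel xyz [ 0.0005  0.002  -0.0175] yaw-panel -0.0013 tilt [-0.003 -0.001 -1.   ] F panel [-5.7 -0.5] 4.4 t 18.2
```

```bash
python3 jog.py '0.085 0.001 0 0 0 0 0;0.085 0.002 0 0 0 0 0;0.085 0.002 0 0 0 0 0;0.085 0.002 0 0 0 0 0'; python3 st.py
python3 jog.py '0.085 -0.01 0 0 0 0 0;0.085 -0.04 0 0 0 0 0;0.085 -0.05 0 0 0 0 0;0.085 -0.05 0 -0.04 0 0 0;0.085 -0.05 0 -0.08 0 0 0;0 -0.05 0 -0.11 0 0 0;0 -0.05 0 -0.11 0 0 0;0 -0.05 0 -0.11 0 0 0'
python3 - <<'E'
from g import *
o,w=snap('wrist','pics/d1.png'); json.dump({k:list(o[k]) for k in('tool_pos','tool_rot','q')},open('d1.json','w'))
for n,z in(('TL',.043),):
  for X in[(.012,.081,z),(.012,-.069,z),(.031,.056,.052),(.031,-.044,.052)]: print(X,proj('wrist',PW(*X),o).round(1),proj('scene',PW(*X)).round(1))
s=snap('scene','pics/sc.png')[1]
cv2.imwrite('pics/d1b.png',np.vstack([w[40:300],cv2.resize(s[170:260,250:390],(560,330),interpolation=cv2.INTER_CUBIC)])[:,:,::-1])
E
python3 st.py .031 -.1 .09 1.5708
```

```text
t: 18.53
tool_pos: [0.5562, 0.036, -0.0176]
tool_rot: [3.126, 0.303, -0.014]
contact_force: [-13.7, -3.5, 9.4]
opening: 0.0851
grip_force: 6.6
panel xyz [ 0.0003  0.002  -0.0176] yaw-panel -0.0011 tilt [-0.009 -0.001 -1.   ] F panel [-14.1  -0.8] 9.4 t 18.5333
t: 19.2
tool_pos: [0.5129, 0.0269, 0.0958]
tool_rot: [3.126, 0.3, 0.011]
contact_force: [0.2, 0.4, -0.8]
opening: 0.0513
grip_force: 0.0
(0.012, 0.081, 0.043) [178.9 146. ] [295.5 235.9]
(0.012, -0.069, 0.043) [368.8 145.4] [317. 203.]
(0.031, 0.056, 0.052) [205.9 120.9] [293.3 225.8]
(0.031, -0.044, 0.052) [340.9 120.4] [307.9 204. ]
panel xyz [-0.0468  0.0023  0.0918] yaw-panel -0.0023 tilt [-0.001  0.    -1.   ] F panel [-0.2  0.9] -0.1 t 19.3
d [0.078  0.1022 0.0016] rz -1.5731
```

Run:
```python
from g import *
o=json.load(open('d1.json'));w=cv2.GaussianBlur(cv2.imread('pics/d1.png'),(3,3),0).astype(int);g=w.sum(2)//3
print('row138',g[138,150:200:2],g[138,352:390:2]);
for c in(200,240,280,320,350): print(c,g[90:165:2,c])
```

```text
row138 [ 35  29  14   8  10  11  11  11  10  68 180 184 184 184 151 137 139 135
 133 136 140 139 140 139 138] [126 122 126 129 127 125 126 127 143 162 160 160 160 160 160 160 160 160
 160]
200 [224 224 186 125 138 128 116 115 132 130 126 122 124 131 142 152 156 144
 127 138 139 132 126 122 139 137 119 128 161 196 195 197 195 193 192 191
 192 192]
240 [226 225 167 126 125 120 116 119 129 129 130 121 122 128 120 122 125 131
 123 126 132 130 125 130 134 122 124 131 181 195 195 196 195 193 191 192
 193 194]
280 [226 223 142 112 112 119 128 128 133 133 131 128 134 131 124 135 136 128
 124 128 129 115 121 139 128 119 136 135 179 194 195 195 195 193 192 192
 194 193]
320 [ 40  67 129 113 111 107 119 132 132 129 119 117 126 130 118 106 122 124
 117 130 128 114 118 130 122 112 124 131 165 175 176 179 177 175 177 183
 190 193]
350 [224 227 135 111 106 102 115 131 125 117 116 122 131 126 119 108 122 126
 119 126 126 111 103 122 123 111 125 126 163 175 177 178 178 177 175 176
 176 176]
```

Wrist-image profiles show the batten flush and parallel to the fence: its near edge is at row ≈146 all along, and its ends are at columns 178 and 369, both as predicted. Next I locate the star knobs to check clearance for the end push.

```bash
python3 - <<'E'
from g import *
for u in((403,115),(503,118)): print(WP(at_z('wrist',u,.068,o)).round(3))
E
python3 st.py .02 -.1 .06 0
```

```text
[ 0.065 -0.017  0.068]
[ 0.065 -0.127  0.068]
panel xyz [-0.0468  0.0023  0.0918] yaw-panel -0.0023 tilt [-0.001  0.    -1.   ] F panel [-0.2  0.9] -0.1 t 19.3
d [0.067  0.1022 0.0317] rz -0.0023
```

```bash
python3 jog.py '0 0.071 0.102 0 0 0 0;0 0.071 0.102 0 0 0 0;0 0.071 0.102 0 0 0 0;0 0.071 0.102 0 0 0 0;0 0.071 0.102 0.04 0 0 0;0 0.071 0.102 0.08 0 0 0;0 0.071 0.102 0.1 0 0 0;0 0.071 0.102 0.1 0 0 0;0 0.071 0.102 0.1 0 0 0'
python3 st.py
python3 jog.py '0 0 -0.005 0 0 0 0;0 0 -0.01 0 0 0 0;0 0 -0.014 0 0 0 0;0 0 -0.018 0 0 0 0;0 0 -0.021 0 0 0 0;0 0 -0.024 0 0 0 0;0 0 -0.026 0 0 0 0;0 0 -0.026 0 0 0 0'
python3 st.py
```

```text
t: 20.05
tool_pos: [0.5969, -0.0588, -0.0105]
tool_rot: [-3.125, -0.301, 0.01]
contact_force: [0.9, -0.3, 1.2]
opening: 0.0002
grip_force: 0.0
panel xyz [ 0.0219 -0.0987 -0.0105] yaw-panel -0.0022 tilt [-0.006  0.002 -1.   ] F panel [ 0.9 -0.5] 1.2 t 20.05
t: 20.72
tool_pos: [0.5959, -0.0342, -0.0059]
tool_rot: [3.126, 0.301, 0.004]
contact_force: [1.6, -2.6, 3.9]
opening: -0.0002
grip_force: 1.9
panel xyz [ 0.0258 -0.0745 -0.0059] yaw-panel -0.0018 tilt [ 0.003 -0.001 -1.   ] F panel [ 1.1 -2.9] 3.9 t 20.7167
```

```bash
python3 jog.py '0 0 0 0 0 0 0;0 0 0 0 0 0 0'; python3 st.py
python3 jog.py '0 0 -0.002 0 0 0 0;0 0 -0.004 0 0 0 0;0 0 -0.006 0 0 0 0;0 0 -0.006 0 0 0 0'; python3 st.py
```

```text
t: 20.88
tool_pos: [0.5943, -0.0339, -0.0076]
tool_rot: [-3.127, -0.3, 0.001]
contact_force: [0.9, -0.0, -0.6]
opening: 0.0
grip_force: 0.5
panel xyz [ 0.0243 -0.0738 -0.0076] yaw-panel -0.0025 tilt [-0.001  0.001 -1.   ] F panel [ 0.9 -0.2] -0.6 t 20.8833
t: 21.22
tool_pos: [0.5929, -0.0277, -0.008]
tool_rot: [-3.127, -0.301, 0.002]
contact_force: [0.3, -0.4, 0.4]
opening: 0.0001
grip_force: 0.3
panel xyz [ 0.024  -0.0675 -0.008 ] yaw-panel -0.0019 tilt [-0.001  0.    -1.   ] F panel [ 0.2 -0.5] 0.4 t 21.2167
```

```bash
python3 jog.py '0 0 -0.001 0 0 0 0;0 0 -0.002 0 0 0 0;0 0 -0.003 0 0 0 0;0 0 -0.003 0 0 0 0'; python3 st.py
for i in 1 2; do python3 jog.py '0 0 -0.0005 0 0 0 0;0 0 -0.001 0 0 0 0;0 0 -0.001 0 0 0 0;0 0 -0.001 0 0 0 0'; python3 st.py; done
```

```text
t: 21.55
tool_pos: [0.5937, -0.0273, -0.0068]
tool_rot: [3.123, 0.301, 0.002]
contact_force: [1.1, -8.3, -1.3]
opening: 0.0001
grip_force: 4.2
panel xyz [ 0.0249 -0.0673 -0.0068] yaw-panel -0.0018 tilt [ 0.002 -0.004 -1.   ] F panel [-0.5 -8.3] -1.3 t 21.55
t: 21.88
tool_pos: [0.5938, -0.0273, -0.0067]
tool_rot: [3.121, 0.301, 0.002]
contact_force: [1.5, -10.6, -0.6]
opening: -0.0
grip_force: 5.4
panel xyz [ 0.025  -0.0672 -0.0067] yaw-panel -0.002 tilt [ 0.002 -0.006 -1.   ] F panel [ -0.6 -10.7] -0.6 t 21.8833
t: 22.22
tool_pos: [0.5938, -0.0272, -0.0065]
tool_rot: [3.12, 0.301, 0.003]
contact_force: [2.8, -14.0, -1.3]
opening: 0.0001
grip_force: 6.8
panel xyz [ 0.025  -0.0672 -0.0065] yaw-panel -0.0018 tilt [ 0.003 -0.007 -1.   ] F panel [  0.  -14.3] -1.3 t 22.2167
```

```bash
python3 jog.py '0 0 0.0003 0 0 0 0;0 0 0.0003 0 0 0 0;0 0 0.0003 0 0 0 0;0 0 0.0003 0 0 0 0;0 0 0.0003 0 0 0 0;0 0 0.0003 0 0 0 0'; python3 st.py
python3 - <<'E'
from g import *
o,w=snap('wrist','pics/e1.png'); a=snap('scene','pics/e2.png')[1]; s=snap('side','pics/e3.png')[1]
c=lambda i,r,q:cv2.resize(i[r:r+75,q:q+140],(560,300),interpolation=cv2.INTER_CUBIC)
cv2.imwrite('pics/fin.png',np.vstack([c(a,190,250),c(s,200,230)])[:,:,::-1])
for X in[(.031,.071,.052),(.031,-.029,.052),(.012,.096,.043),(.012,-.054,.043)]: print((proj('scene',PW(*X))-[250,190]).round(1)*4,(proj('side',PW(*X))-[230,200]).round(1)*4+[0,300])
E
```

```text
t: 22.72
tool_pos: [0.5938, -0.0272, -0.0065]
tool_rot: [3.12, 0.301, 0.003]
contact_force: [1.9, -12.3, -1.0]
opening: -0.0
grip_force: 6.3
panel xyz [ 0.025  -0.0672 -0.0065] yaw-panel -0.0019 tilt [ 0.002 -0.007 -1.   ] F panel [ -0.5 -12.4] -1.0 t 22.7167
[164.  156.8] [198.4 435.2]
[223.2  68.8] [222.  372.4]
[172.8 197.6] [221.2 466.8]
[260.   64.4] [252.8 370.8]
```

View pics/fin.png

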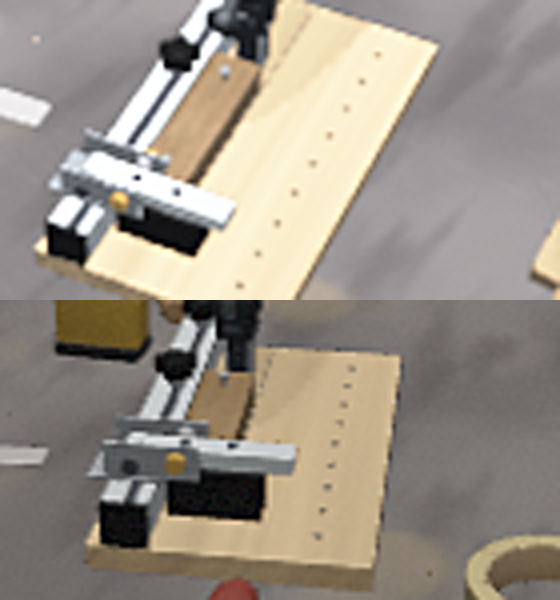

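The batten lies flat along the fence and against the stop, which is level. The rear screw shows at (224,71), against (223,69) predicted for the home position. The push is steady at about 12.4 N, so I'm handing in.

```bash
python3 -c "
from station import ctrl, camrig, job
print(job.finish_job())"
```

```text
the job is handed in; nothing more can be done
None
```

The job is handed in, with no verdict shown: the flip stop is home and the batten lies flat, flush along the fence and against the stop, held by shut fingers pushing its free end at about 12 N (not gripped, as the fence leaves no room for a finger), and I never moved near the screwdriver or tape.

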